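# Fit the selector lever to the gearbox and change it over

### The job

The selector lever for the grey gearbox leans in the open can: lift it out, lay it flat on the clear bench, standing on its hub with the arm uppermost, and let go, so that you can take a better grip for fitting it. Turn it so that its splines match those of the gearbox's upright shaft with its arm between the two stop pins, and push it on until the hub sits fully down on the shaft's collar. Then change the gearbox over: swing the lever clockwise, seen from above, up to the far stop pin and leave it there, without disturbing the other loose things on the bench.

Things in the scene. Friction and masses are not known exactly. Their poses are not given: they have to be found in the camera images.
- lever: Bare steel selector lever, 184 mm long, 0.3 kg. Origin: centre of the hub's underside (boss face); +z up the bore, +x along the arm to the eye. Hub 58 mm diameter, 34 mm tall. It starts leaning in the can, hub at the bottom, arm on the rim about 45 degrees up, +z side facing up, the last 60 mm sticking out; a straight lift frees it. Held by the arm alone it may droop.
- lever_top (a point): Centre of the hub's top face, 34 mm above the lever's origin. The through bore has six inward splines (tips at 12.7 mm radius) and between them six grooves (to 17.5 mm radius), one groove under the arm at +x and the others every 60 degrees. The lever balances within the hub, 9 mm from the bore's axis.
- lever_eye (a point): Centre of the drilled eye (29 mm outside diameter, 15 mm thick, hole 12 mm) at the end of the arm, 140 mm along the lever's +x and 28 mm above its origin. The arm is a straight flat bar 24 mm wide and 12 mm thick from hub to eye, at lever z = 22 to 34 mm, flush with the hub's top.
- gearbox: Grey cast gearbox with a bare aluminium cover, fixed to the bench. Origin on the bench under the shaft's axis; +z up, +x towards the pair of stop pins. It reaches from x = -63 to 127 mm and y = -64 to 64 mm, with an output stub out to x = -94 mm; the cover's top is at 68 mm.
- seat (a point): Centre of the top of the shaft's collar (52 mm diameter), 84 mm above the bench: the hub sits here. The shaft rises 42 mm above it: a core of 11.5 mm radius with a tapered nose (from 36 mm) and six keys 7 mm wide out to 16 mm radius, ending in points 24 to 27.5 mm up. In the hub the radial clearance is 1.2 mm, the turning play 4 degrees either way.
- shaft (a joint): Angle of the splined shaft in rad, growing clockwise seen from above. At 0 one key points along the gearbox's +x, midway between the pins, the others every 60 degrees. Starts at -0.38 to -0.12; 0.15 N m of friction holds it. With the lever fitted between the pins, the lever's +x is turned clockwise by this angle from the gearbox's +x; the pins stop it at -0.44 and +0.44.
- can: Open aluminium canister, 109 mm across, 106 mm tall, 96 mm inside, floor 2 mm thick, fixed to the bench. Origin: centre of its underside; the lever leans towards its +x. The bench between can and gearbox (some 0.2 m, in front of bearing and tin) is clear.
- stop_cw (a point): Top of the far stop pin, the clockwise one, against which the lever ends: a steel pin 10 mm thick, its top 126 mm above the bench, 85 mm from the shaft's axis, 37 degrees clockwise of the gearbox's +x.
- stop_ccw (a point): Top of the other stop pin, the same, 37 degrees anticlockwise of the gearbox's +x.
- oil_can: Copper oil can with a long spout, 181 mm tall; bystander. Origin under its centre.
- bearing: Ball bearing lying flat, 62 mm across, 16 mm thick; bystander. Origin under its centre.
- spanner: Combination spanner, 163 mm long, lying near the front edge; bystander. Origin under its centre.
- tape_measure: Yellow tape measure, 78 x 34 mm, 60 mm tall; bystander. Origin under its centre.
- grease_tin: Round green grease tin, 70 mm across, 64 mm tall; bystander. Origin under its centre.
- packing_block: Wooden packing block, 90 x 45 mm, 38 mm tall; bystander. Origin under its centre.

How it is judged:
On the way, in this order (a step that is already met when the one before it is completed fails the run):
1. the lever is out of the can, lies flat on the bench on its boss, at rest and let go (height (world z) of lever below 0.012 m and angle between lever's own z axis and vertical below 0.1 rad and linear speed of lever below 0.02 m/s and contact force between the fingers and lever below 0.05 N and horizontal distance between lever and can above 0.07 m and horizontal distance between lever and seat above 0.07 m), for 0.2 s.
2. the lever is threaded fully home on the splined shaft, its arm between the two stop pins (horizontal distance between lever and seat below 0.004 m and z of lever in the frame of seat below 0.0035 m and angle between lever's own z axis and vertical below 0.08 rad and x of lever_eye in the frame of gearbox above 0.11 m and y of lever_eye in the frame of gearbox between -0.067 and 0.067 m), for 0.2 s.
At the end, for the whole second after the job is handed in: Lever home on the shaft (hub within 3.5 mm of the collar and 4 mm of the axis, tilt below 0.08 rad), swung clockwise to the far stop (eye 50 to 67 mm to that side of the gearbox's middle line; 59 mm when it touches the pin, shaft turned past 0.25 rad), at rest, released (horizontal distance between lever and seat below 0.004 m and z of lever in the frame of seat below 0.0035 m and angle between lever's own z axis and vertical below 0.08 rad and x of lever_eye in the frame of gearbox above 0.11 m and y of lever_eye in the frame of gearbox between -0.067 and -0.05 m and value of joint shaft above 0.25 rad and linear speed of lever below 0.02 m/s and contact force between the fingers and lever below 0.05 N).
It fails at once if one of the six bystanders is pushed more than 40 mm from its place (distance of any of oil_can, bearing, spanner, tape_measure, grease_tin, packing_block from where it was at the start of the episode above 0.04 m).
It also fails if it takes over 72 s, if anything falls off the work surface, if the arm or the gripper's body presses on something with over 40 N, if the wrist force passes 120 N, or if a joint passes its speed limit or range.

### The arm

A 6-joint arm with a two-finger parallel gripper is mounted at the origin on a cart in front of the work surface, level with it; the furniture and walls round the work are solid. World frame = base frame: x ahead of the robot, y to its left, z up, the work surface at z = 0. Lengths are in m, angles in rad, forces in N, time in s.
With the tool pointing down it reaches from about 0.25 to 0.775 m from the base axis. Payload 4 kg.
Tool frame: the origin (TCP) lies at the very end of the fingers, on their centre line; the grasp point (between the pads) lies 19 mm behind it (robot.hold_point_z is the distance from the TCP to the grasp point, in m); z points along the fingers, y is the line along which they close (so a half turn about z gives the same grasp; the last joint's range is limited). The gripper opens to 94 mm and grips with 3 to 60 N. Pads are 16 mm wide; open, the fingers measure 119 mm over their backs; the gripper's body (75 mm by 177 mm) begins 78 mm behind the grasp point.
Start: joints at [1.224, 0.087, 1.371, -0, 1.684, -0.103], TCP at [0.133, 0.534, 0.206] pointing down, gripper open.
Joint ranges: [-3.1, 3.1], [-0.76, 2.03], [0.27, 2.55], [-1.08, 4.22], [0.17, 2.65], [-2.57, 2.57]. Speed limits (rad/s): [2.79, 2.79, 3.14, 3.14, 3.14, 3.14].

### API

Orientations are given as [roll, pitch, yaw] about the fixed x, y, z axes, in that order (R = Rz(yaw) Ry(pitch) Rx(roll)).
In Python, from bench import robot gives the robot as it stands.
- The arm moves only by the tool carry_out, never from a script. Its argument "steps" is a list of rows, each a list of 3 entries, a list of its own where there are three numbers: the shift along the tool's x, y, z in m, then the turn about the tool's z in units of 10 degrees (1.0 is 10 degrees), then the closure, from -1 (fully open) to 1 (shut). In form: [[[tx, ty, tz], roll, jaw], ...]. A call has 1 to 10 rows; each row is the pose to reach, as a shift and turn from the pose commanded when the call began, along the tool's axes at that moment; what a row does not reach only later rows make up. A row lasts 1/8 s, in which the tool goes at most 62.5 mm and 10.7 degrees, less where a joint would pass 70% of its speed; a pose out of reach is approached as far as the arm can. A call with a gripper value outside its range is refused whole. The fingers move at their own pace and stop on an object; the grip force is fixed at half the most. Time passes only in rows, so rows that repeat a pose let the fingers close. It gives the time, the measured TCP pose, the force, the opening and the grip force at its end, in the units of the state.
- robot.get_obs(): the state, without advancing time (a new reading comes with each control period).
- robot.snapshot(name): name is "side" or "top" or "wrist"; returns a dict with "image" (480x640x3 uint8, red, green, blue), "z_map" (480x640 float32, m along the optical axis (not along the pixel's ray), 0 where there is no reading), "mtx" (3x3 intrinsics, pixels), "D" ([k1, k2, p1, p2, k3] as OpenCV has them; the pictures are not rectified), "R" (3x3) and "t" (3): a world point X has camera coordinates R X + t. Camera axes: x right, y down, z forward; pixel columns grow to the right and rows downward; lengths in m; the calibration is good to about 2 mm. A picture is of the moment at which its call begins.
- robot.close_job(): hands the job in; it is judged then, once.
The state is a dict: "time": time; "joint_positions": joint angles; "qvel": joint speeds; "joint_torque": joint torques, N m; "tool_pos": TCP position; "ee_rot": TCP orientation; "wrist_force": force on the tool from outside, world axes, zero at the start; "wrist_torque": the same for the moment, N m; "width": finger opening in m; "finger_force": force on a finger pad.
Only numpy, scipy, OpenCV 4.12 (cv2) and the standard library are available. Lean on these libraries where they do the work, as an engineer would, in place of code of your own. Each camera call takes 0.05 s, during which the arm holds its last target. There are 200 camera calls.

## Working session

There is one attempt and no reset: what is moved stays moved. The work goes in short steps, Python scripts to look and compute and a tool call to move; the robot and the scene stay as the last step left them, time stands still between calls to the robot, and variables do not carry over. Pictures are saved under pics/ and viewed, at most 10 in all, crops included, and the job is handed in when it is done.

Besides the shell and the picture viewer there is one more tool, called after "Call:" as name(argument=value, ...) on one line, values as JSON. carry_out: Moves the arm, as the interface text tells. Its arguments: {"type":"object","properties":{"steps":{"type":"array","items":{"type":"array"}}},"required":["steps"]}

```bash
ls; mkdir -p pics; cat > h.py <<'E'
import numpy as np, cv2
from bench import robot
def snap(n):
    s=robot.snapshot(n); s={k:(np.array(v)) for k,v in s.items()}; return s
def cloud(s):
    h,w=s['z_map'].shape
    u,v=np.meshgrid(np.arange(w),np.arange(h))
    p=cv2.undistortPoints(np.stack([u,v],-1).reshape(-1,1,2).astype(np.float64),s['mtx'],s['D']).reshape(h,w,2)
    z=s['z_map'].astype(float)
    c=np.dstack([p[...,0]*z,p[...,1]*z,z])
    X=(c-s['t'].reshape(3))@s['R']
    X[z<=0]=np.nan
    return X
def ray(s,uv,zp):
    p=cv2.undistortPoints(np.array(uv,float).reshape(-1,1,2),s['mtx'],s['D']).reshape(-1,2)
    d=np.c_[p,np.ones(len(p))]@s['R']; o=-s['R'].T@s['t'].reshape(3)
    return o+d*((zp-o[2])/d[:,2])[:,None]
def proj(s,X):
    return cv2.projectPoints(np.array(X,float).reshape(-1,1,3),cv2.Rodrigues(s['R'])[0],s['t'].reshape(3),s['mtx'],s['D'])[0].reshape(-1,2)
def save(n,im,box=None,k=1):
    if box: im=im[box[1]:box[3],box[0]:box[2]]
    im=cv2.resize(im,None,fx=k,fy=k,interpolation=cv2.INTER_CUBIC)
    cv2.imwrite('pics/'+n,im[...,::-1])
E
python3 - <<'E'
from h import *
import pickle
for n in ['top','side']:
    s=snap(n); pickle.dump(s,open(n+'0.pkl','wb')); save(n+'0.png',s['image'])
    print(n,-s['R'].T@s['t'].reshape(3),s['mtx'][0,0])
print(robot.get_obs())
E
```

```text
pics
top [ 0.40050507 -0.07225102  1.10485983] 459.01656632250655
side [ 0.37091305 -0.82545718  0.79835533] 475.46889054515685
{'time': 0.1, 'joint_positions': array([ 1.22391386e+00,  8.79092894e-02,  1.37204758e+00,  2.79526956e-06,
        1.68359643e+00, -1.03116544e-01]), 'qvel': array([-0.00077524, -0.00292262, -0.00289729, -0.00057055, -0.00042582,
       -0.00091649]), 'joint_torque': array([ 2.29422862e-03, -3.41254163e+01, -3.03301406e+01,  7.20430724e-02,
        3.05584702e-02, -9.49316222e-05]), 'tool_pos': array([0.13259824, 0.53328986, 0.20443398]), 'ee_rot': array([-3.13964271e+00, -2.04580431e-04,  2.89782684e+00]), 'wrist_force': array([-0.22262473,  0.37539384, -0.08211183]), 'wrist_torque': array([ 0.04149738,  0.01602915, -0.04406331]), 'finger_force': 0.0, 'width': 0.094091694817184}
```

View pics/top0.png

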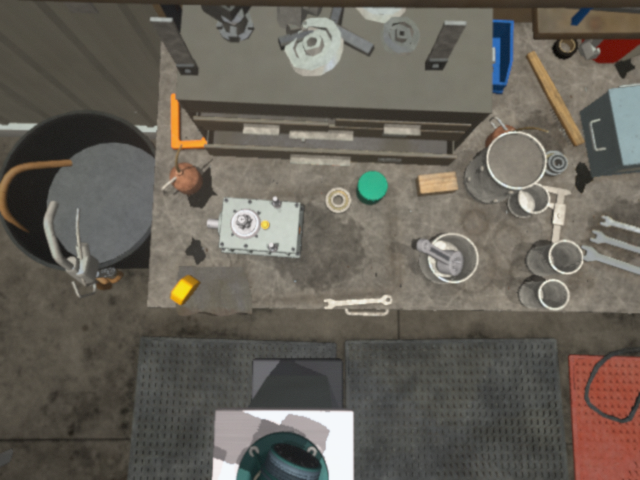

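View pics/side0.png

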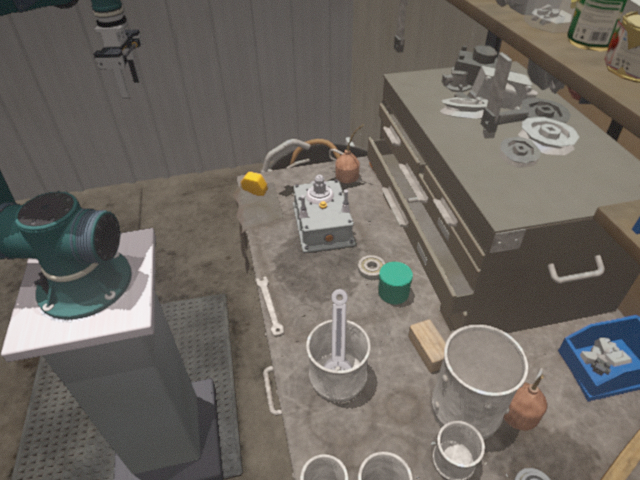

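The top view shows the lever's eye at about (423,243) leaning in the can at (453,258), the gearbox shaft at (245,222) and the pins at about (275,200) and (272,245). The side view shows the eye at (340,297) and the shaft at (320,182).

```bash
python3 - <<'E'
from h import *
import pickle
s=pickle.load(open('top0.pkl','rb')); X=cloud(s)
a=cv2.resize(s['image'][185:265,205:310],None,fx=7,fy=7,interpolation=cv2.INTER_CUBIC)
b=cv2.resize(s['image'][225:290,405:490],None,fx=7,fy=7,interpolation=cv2.INTER_CUBIC)
save('gb.png',a); save('can.png',b)
# can rim: points z .1-.112 in region
def reg(u0,v0,u1,v1): return X[v0:v1,u0:u1].reshape(-1,3)
P=reg(405,220,495,295); Q=P[(abs(P[:,2]-.106)<.006)]
import scipy.optimize as so
c=Q[:,:2].mean(0)
c=np.r_[c,.052]
r=so.least_squares(lambda p:np.hypot(Q[:,0]-p[0],Q[:,1]-p[1])-p[2],c,loss='soft_l1',f_scale=.003).x
print('can',r,len(Q))
Q=P[P[:,2]>.118]; print('lever above',len(Q),Q.mean(0),Q.max(0),Q.min(0))
for z in np.arange(.06,.2,.01):
    m=P[abs(P[:,2]-z)<.005]; m=m[np.hypot(*(m[:,:2]-r[:2]).T)<(.045 if z<.115 else .2)]
    if len(m)>3: print('%.2f'%z,len(m),np.median(m,0).round(4))
G=reg(205,185,310,265)
for zz in (.068,.084,.120,.126):
    m=G[abs(G[:,2]-zz)<.004]; print(zz,len(m),m.min(0) if len(m) else'',m.max(0) if len(m) else '')
m=G[abs(G[:,2]-.068)<.004]; q=cv2.minAreaRect((m[:,:2]*1000).astype(np.float32)); print('cover',q)
m=G[G[:,2]>.105]; print(m.round(3)[::2])
print(s['z_map'][100,20],)
E
```

```text
can [ 0.49660567 -0.37075557  0.05193208] 354
lever above 227 [ 0.51532697 -0.30208631  0.14086692] [ 0.53228882 -0.28107279  0.1596986 ] [ 0.5003169  -0.32781757  0.11837643]
0.06 90 [ 0.4845 -0.3797  0.0596]
0.07 50 [ 0.4947 -0.372   0.0695]
0.08 36 [ 0.4969 -0.3626  0.0796]
0.09 41 [ 0.4996 -0.3526  0.0898]
0.10 40 [ 0.5029 -0.3421  0.1004]
0.11 33 [ 0.5057 -0.3342  0.1099]
0.12 42 [ 0.5095 -0.3237  0.1204]
0.13 43 [ 0.5101 -0.3144  0.1301]
0.14 61 [ 0.5152 -0.3034  0.1417]
0.15 86 [ 0.5192 -0.2906  0.1499]
0.16 10 [ 0.5206 -0.292   0.1561]
0.068 2906 [ 0.50847955 -0.03143669  0.06401492] [0.63335846 0.15383015 0.07199344]
0.084 322 [0.51113434 0.01331009 0.08000391] [0.62302728 0.1207467  0.08787333]
0.12 57 [0.51394647 0.0153084  0.11609239] [0.6212702  0.10069041 0.12398726]
0.126 95 [0.51359295 0.01646895 0.12202935] [0.62333085 0.10032425 0.12947098]
cover ((570.42822265625, 62.28367233276367), (184.03074645996094, 119.60738372802734), 86.75540161132812)
[[0.623 0.023 0.125]
 [0.623 0.019 0.124]
 [0.62  0.023 0.129]
 [0.62  0.019 0.129]
 [0.619 0.023 0.124]
 [0.619 0.019 0.12
[... 1119 characters left out ...]
.567 0.085 0.124]
 [0.568 0.081 0.12 ]
 [0.567 0.104 0.113]
 [0.566 0.098 0.121]
 [0.565 0.094 0.123]
 [0.565 0.089 0.125]
 [0.565 0.085 0.123]
 [0.567 0.082 0.113]
 [0.564 0.096 0.119]
 [0.564 0.092 0.119]
 [0.564 0.088 0.12 ]
 [0.564 0.084 0.116]
 [0.565 0.08  0.111]
 [0.563 0.093 0.113]
 [0.563 0.089 0.113]
 [0.563 0.084 0.113]
 [0.563 0.08  0.113]
 [0.561 0.098 0.109]
 [0.561 0.093 0.111]
 [0.562 0.083 0.106]
 [0.558 0.097 0.112]
 [0.559 0.092 0.108]
 [0.522 0.026 0.123]
 [0.52  0.029 0.128]
 [0.52  0.025 0.129]
 [0.518 0.029 0.127]
 [0.518 0.025 0.126]
 [0.518 0.021 0.121]
 [0.516 0.027 0.126]
 [0.516 0.023 0.126]
 [0.514 0.028 0.121]
 [0.514 0.024 0.118]
 [0.514 0.027 0.105]]
1.7193773
```

View pics/gb.png

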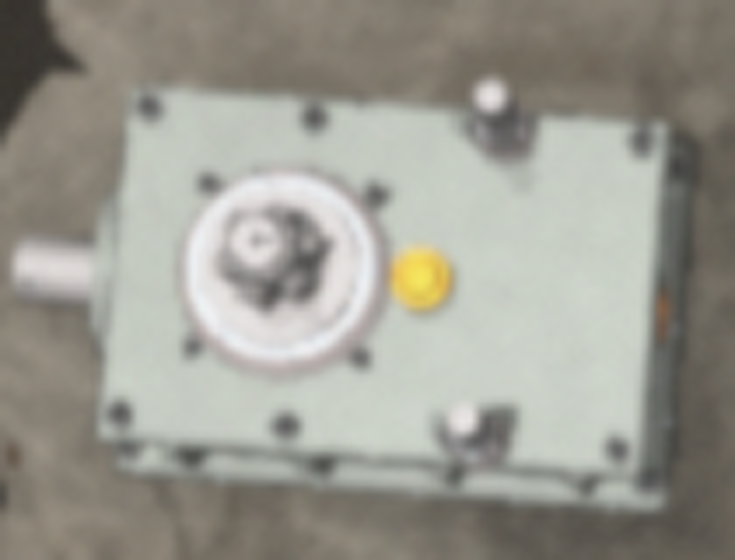

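View pics/can.png

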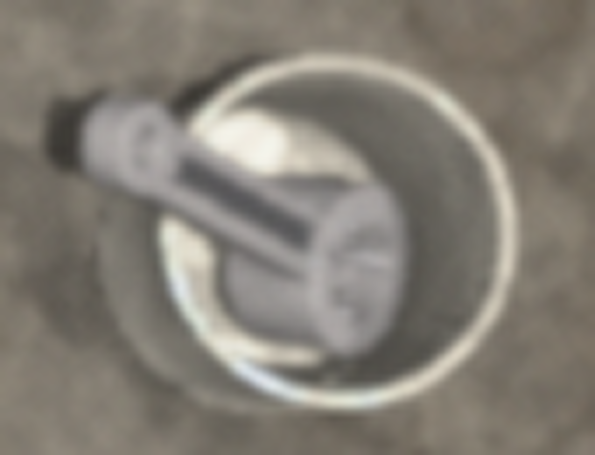

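Everything needed for the first grasp is located; I'll write a small helper that converts world targets to shifts.

```bash
cat >> h.py <<'E'
from scipy.spatial.transform import Rotation as Rn
def go(p,yaw_deg):
    o=robot.get_obs(); R=Rn.from_euler('xyz',o['ee_rot']).as_matrix()
    y=np.arctan2(R[1,0],R[0,0]); d=(y-np.radians(yaw_deg)+np.pi)%(2*np.pi)-np.pi
    print('t',o['time'],'at',o['tool_pos'].round(4),'yaw',np.degrees(y).round(2),'j6',o['joint_positions'][5].round(2),'w',o['width'].round(4),'F',o['wrist_force'].round(1))
    print(' shift',(R.T@(np.array(p)-o['tool_pos'])).round(4),'roll',round(np.degrees(d)/10,3))
E
python3 -c "
from h import *
go([.5008,-.3485,.25],73)
import pickle
s=pickle.load(open('top0.pkl','rb'))
for n,uv in dict(bearing=(338,200),tin=(372,186),spanL=(326,302),spanR=(391,300),oil=(185,178)).items(): print(n,ray(s,uv,.02))
"
```

```text
Traceback (most recent call last):
  File "h.py", line 28, in go
    print('t',o['time'],'at',o['tool_pos'].round(4),'yaw',np.degrees(y).round(2),'j6',o['joint_positions'][5].round(2),'w',o['width'].round(4),'F',o['wrist_force'].round(1))
                                                                                                                           ^^^^^^^^^^^^^^^^
AttributeError: 'float' object has no attribute 'round'
```

```bash
sed -i "s/o\['width'\].round(4)/round(o['width'],4)/" h.py
python3 -c "
from h import *
go([.5008,-.3485,.25],73)
import pickle
s=pickle.load(open('top0.pkl','rb'))
for n,uv in dict(bearing=(338,200),tin=(372,186),spanL=(326,302),spanR=(391,300),oil=(185,178)).items(): print(n,ray(s,uv,.02))
"
```

```text
t 0.1 at [0.1326 0.5333 0.2044] yaw 166.03 j6 -0.1 w 0.0941 F [-0.2  0.4 -0.1]
 shift [-0.5701 -0.7669 -0.0442] roll 9.303
bearing [[ 0.64139109 -0.12305085  0.02      ]]
tin [[ 0.67679497 -0.20510514  0.02      ]]
spanL [[ 0.3973462  -0.09610559  0.02      ]]
spanR [[ 0.40368877 -0.24836888  0.02      ]]
oil [[0.69108003 0.24680964 0.02      ]]
```

Call:
carry_out(steps=[[[-0.285,-0.383,-0.05],4.6,-1],[[-0.285,-0.383,-0.05],4.6,-1],[[-0.285,-0.383,-0.05],4.6,-1],[[-0.285,-0.383,-0.05],4.6,-1],[[-0.285,-0.383,-0.05],4.6,0],[[-0.285,-0.383,-0.05],4.6,0.2],[[-0.285,-0.383,-0.05],4.6,0.2],[[-0.285,-0.383,-0.05],4.6,0.2],[[-0.285,-0.383,-0.05],4.6,0.2]])

```text
time: 1.23
tool_pos: [0.3175, 0.091, 0.2553]
ee_rot: [-3.141, 0.0, 2.088]
wrist_force: [0.2, 0.6, 0.1]
width: 0.0474
finger_force: 0.0
```

```bash
python3 -c "
from h import *
go([.5008,-.3485,.25],73)"
```

```text
t 1.225 at [0.3175 0.091  0.2553] yaw 119.64 j6 -0.41 w 0.0474 F [0.2 0.6 0.1]
 shift [-0.4727 -0.058   0.0054] roll 4.664
```

Call:
carry_out(steps=[[[-0.473,-0.058,0.005],4.66,0.2],[[-0.473,-0.058,0.005],4.66,0.2],[[-0.473,-0.058,0.005],4.66,0.2],[[-0.473,-0.058,0.005],4.66,0.2],[[-0.473,-0.058,0.005],4.66,0.2],[[-0.473,-0.058,0.005],4.66,0.2],[[-0.473,-0.058,0.005],4.66,0.2],[[-0.473,-0.058,0.005],4.66,0.2],[[-0.473,-0.058,0.005],4.66,0.2],[[-0.473,-0.058,0.005],4.66,0.2]])

```text
time: 2.48
tool_pos: [0.5038, -0.3434, 0.2499]
ee_rot: [-3.14, -0.001, 1.283]
wrist_force: [-0.9, 0.2, 0.5]
width: 0.0374
finger_force: 0.0
```

```bash
python3 -c "
from h import *
go([.5008,-.3485,.07],73)
s=snap('wrist'); save('w1.png',s['image']); X=cloud(s)
P=X.reshape(-1,3); c=np.array([.4966,-.3708]); P=P[(np.hypot(*(P[:,:2]-c).T)<.11)]
d=np.array([np.cos(1.274),np.sin(1.274)])
for z in np.arange(.07,.16,.01):
    m=P[abs(P[:,2]-z)<.005]; 
    if z<.12: m=m[np.hypot(*(m[:,:2]-c).T)<.044]
    q=(m[:,:2]-c)@np.array([d[1],-d[0]])
    if len(m): print('%.2f'%z,len(m),np.median(m,0).round(4),np.percentile(q,[2,98]).round(4))
"
```

```text
t 2.475 at [ 0.5038 -0.3434  0.2499] yaw 73.54 j6 -0.4 w 0.0374 F [-0.9  0.2  0.5]
 shift [-0.006  -0.0012  0.1799] roll 0.054
0.07 110 [ 0.497  -0.3723  0.07  ] [-0.0108  0.0121]
0.08 136 [ 0.4996 -0.3632  0.08  ] [-0.0105  0.0125]
0.09 160 [ 0.5027 -0.3537  0.0901] [-0.0104  0.0121]
0.10 174 [ 0.5053 -0.344   0.1002] [-0.0109  0.0118]
0.11 184 [ 0.5081 -0.3348  0.1101] [-0.0106  0.0116]
0.12 19 [ 0.509  -0.3295  0.1161] [-0.0064  0.0065]
0.13 238 [ 0.5144 -0.3158  0.1301] [-0.01    0.0116]
0.14 345 [ 0.5175 -0.3045  0.141 ] [-0.0129  0.0137]
0.15 608 [ 0.5222 -0.2927  0.1501] [-0.0119  0.0133]
```

View pics/w1.png

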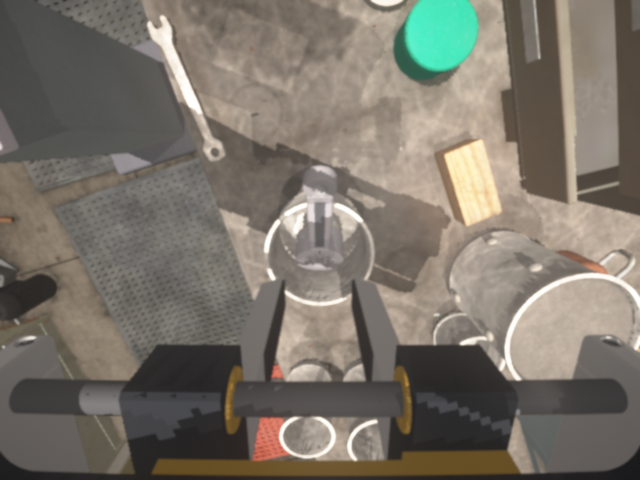

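The wrist view shows the lever (320,190) lined up between the fingers at (265..365). I'll descend now.

Call:
carry_out(steps=[[[-0.006,0.001,0.04],0,0.2],[[-0.006,0.001,0.08],0,0.2],[[-0.006,0.001,0.11],0,0.2],[[-0.006,0.001,0.14],0,0.2],[[-0.006,0.001,0.16],0,0.2],[[-0.006,0.001,0.18],0,0.2],[[-0.006,0.001,0.18],0,0.2],[[-0.006,0.001,0.18],0,1],[[-0.006,0.001,0.18],0,1],[[-0.006,0.001,0.18],0,1]])

```text
time: 3.78
tool_pos: [0.5032, -0.3513, 0.0722]
ee_rot: [3.14, 0.0, 1.282]
wrist_force: [0.2, 2.4, 4.6]
width: 0.0241
finger_force: 30.0
```

Call:
carry_out(steps=[[[0,0,0],0,1],[[0,0,0],0,1],[[0,0,-0.005],0,1],[[0,0,-0.01],0,1],[[0,0,-0.015],0,1],[[0,0,-0.025],0,1],[[0,0,-0.035],0,1],[[0,0,-0.045],0,1],[[0,0,-0.055],0,1]])

```text
time: 4.9
tool_pos: [0.5028, -0.3513, 0.1264]
ee_rot: [3.141, 0.0, 1.282]
wrist_force: [-0.3, 0.4, -3.5]
width: 0.0238
finger_force: 30.0
```

Call:
carry_out(steps=[[[0,0,-0.02],0,1],[[0,0,-0.04],0,1],[[0,0,-0.06],0,1],[[0,0,-0.08],0,1],[[0,0,-0.1],0,1],[[0,0,-0.11],0,1],[[0,0,-0.11],0,1]])

```text
time: 5.78
tool_pos: [0.5029, -0.3515, 0.2365]
ee_rot: [3.14, 0.001, 1.282]
wrist_force: [0.3, 0.5, -3.8]
width: 0.0235
finger_force: 30.0
```

```bash
python3 -c "
from h import *
go([.51,-.16,.2],-45)
s=snap('side'); save('s1.png',s['image'][150:470,180:460],k=1.8)
X=cloud(s).reshape(-1,3); o=robot.get_obs()
P=X[(np.hypot(X[:,0]-.503,X[:,1]+.351)<.16)&(X[:,2]>.13)&(X[:,2]<.245)&(X[:,1]<-.2)]
d=np.array([np.cos(1.283),np.sin(1.283)]);c=o['tool_pos'][:2]
h=(P[:,:2]-c)@d; q=(P[:,:2]-c)@np.array([d[1],-d[0]])
k=abs(q)<.02
for a in np.arange(-.08,.12,.015):
  m=P[k&(abs(h-a)<.007)]
  if len(m): print(a.round(3),len(m),np.percentile(m[:,2],[2,50,98]).round(3))
"
```

```text
t 5.775 at [ 0.5029 -0.3515  0.2365] yaw 73.43 j6 -0.41 w 0.0235 F [ 0.3  0.5 -3.8]
 shift [ 0.1856 -0.0479  0.0363] roll 11.843
-0.065 133 [0.189 0.194 0.199]
-0.05 173 [0.185 0.2   0.211]
-0.035 256 [0.179 0.221 0.228]
-0.02 226 [0.206 0.234 0.243]
-0.005 54 [0.207 0.243 0.245]
```

View pics/s1.png

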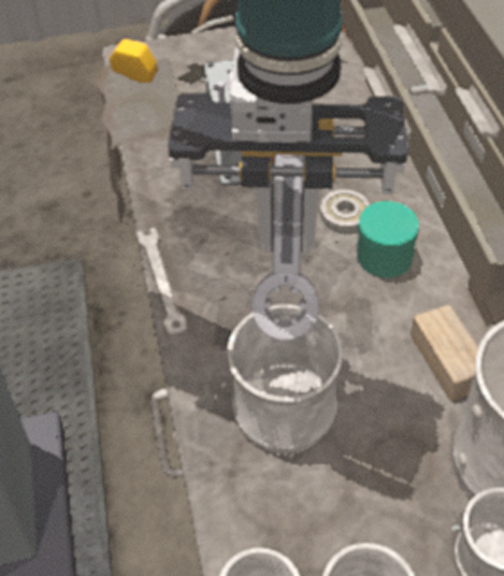

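The side view shows the lever held at about 45 degrees, still unslipped, clear above the can, with the eye near crop pixel (285,305). I'll carry it over the clear bench while turning.

Call:
carry_out(steps=[[[0.02,-0.007,0],1,1],[[0.04,-0.013,0],2,1],[[0.06,-0.02,0],3,1],[[0.08,-0.027,0],4,1],[[0.1,-0.033,0],5,1],[[0.12,-0.04,0],6,1],[[0.14,-0.047,0],7,1],[[0.16,-0.053,0],8,1],[[0.18,-0.06,0],9,1],[[0.199,-0.066,0],10,1]])

```text
time: 7.08
tool_pos: [0.4956, -0.1409, 0.2341]
ee_rot: [3.141, 0.002, -0.469]
wrist_force: [0.4, 0.3, -3.2]
width: 0.0236
finger_force: 30.0
```

```bash
python3 -c "
from h import *
go([.497,-.142,.08],-45)"
```

```text
t 7.075 at [ 0.4956 -0.1409  0.2341] yaw -26.9 j6 1.65 w 0.0236 F [ 0.4  0.3 -3.2]
 shift [0.0021 0.0003 0.1541] roll 1.81
```

Call:
carry_out(steps=[[[0.002,0,0.03],1,1],[[0.002,0,0.06],1.8,1],[[0.002,0,0.09],1.8,1],[[0.002,0,0.12],1.8,1],[[0.002,0,0.14],1.8,1],[[0.002,0,0.147],1.8,1],[[0.002,0,0.147],1.8,1]])

```text
time: 7.95
tool_pos: [0.4975, -0.1425, 0.0879]
ee_rot: [3.141, 0.001, -0.778]
wrist_force: [0.1, 0.7, -3.5]
width: 0.0238
finger_force: 30.0
```

```bash
cat > lev.py <<'E'
from h import *
def prof(cam):
    s=snap(cam); X=cloud(s).reshape(-1,3); o=robot.get_obs(); R=Rn.from_euler('xyz',o['ee_rot']).as_matrix()
    c=o['tool_pos']; d=R[:2,0]; n=R[:2,1]
    h=(X[:,:2]-c[:2])@d; q=(X[:,:2]-c[:2])@n
    k=(abs(q)<.009)&(X[:,2]>.005)&(X[:,2]<c[2]+.07)
    for a in np.arange(-.11,.12,.01):
        m=X[k&(abs(h-a)<.004)]
        if len(m)>4: print(cam,a.round(3),len(m),(np.percentile(m[:,2],[5,50,95])-c[2]).round(3))
E
python3 -c "
from lev import *
go([.497,-.142,.08],-45)
prof('wrist');prof('side')"
```

```text
t 7.95 at [ 0.4975 -0.1425  0.0879] yaw -44.57 j6 1.96 w 0.0238 F [ 0.1  0.7 -3.5]
 shift [-0.0007  0.      0.0079] roll 0.043
wrist -0.06 131 [-0.045 -0.041 -0.039]
wrist -0.05 163 [-0.045 -0.039 -0.036]
wrist -0.04 6 [-0.021 -0.02  -0.019]
wrist -0.03 108 [-0.014 -0.011 -0.008]
wrist -0.02 140 [-0.005 -0.001  0.003]
wrist -0.01 175 [0.006 0.009 0.013]
wrist -0.0 214 [0.016 0.019 0.023]
wrist 0.01 288 [0.026 0.03  0.033]
wrist 0.02 361 [0.036 0.04  0.043]
wrist 0.03 461 [0.046 0.05  0.053]
wrist 0.04 548 [0.056 0.059 0.065]
wrist 0.05 749 [0.065 0.068 0.07 ]
side -0.06 17 [-0.044 -0.042 -0.038]
side -0.05 6 [-0.042 -0.038 -0.034]
side -0.03 8 [-0.013 -0.011 -0.006]
side -0.02 6 [-0.02  -0.018 -0.007]
side -0.01 23 [-0.029 -0.025 -0.015]
side -0.0 9 [-0.028  0.02   0.026]
side 0.01 11 [0.023 0.031 0.036]
side 0.02 12 [0.038 0.042 0.045]
side 0.03 14 [0.048 0.053 0.056]
side 0.04 8 [0.058 0.061 0.067]
side 0.05 7 [0.058 0.068 0.069]
```

Call:
carry_out(steps=[[[0,0,0.01],0,1],[[0,0,0.018],0,1],[[0.003,0,0.0205],0,1],[[0.007,0,0.0225],0,1],[[0.01,0,0.0245],0,1],[[0.013,0,0.027],0,1],[[0.016,0,0.029],0,1],[[0.019,0,0.032],0,1],[[0.019,0,0.032],0,1]])

```text
time: 9.18
tool_pos: [0.5128, -0.1569, 0.057]
ee_rot: [-3.141, -0.003, -0.778]
wrist_force: [2.4, -1.1, 4.3]
width: 0.0236
finger_force: 30.0
```

```bash
python3 -c "
from lev import *
go([.497,-.142,.08],-45)
prof('wrist')"
```

```text
t 9.175 at [ 0.5128 -0.1569  0.057 ] yaw -44.58 j6 1.95 w 0.0236 F [ 2.4 -1.1  4.3]
 shift [-0.0217  0.0005 -0.0231] roll 0.042
wrist -0.08 20 [-0.027 -0.027 -0.026]
wrist -0.07 250 [-0.028 -0.024 -0.022]
wrist -0.06 295 [-0.036 -0.027 -0.02 ]
wrist -0.04 114 [-0.008 -0.003 -0.002]
wrist -0.03 216 [-0.001  0.001  0.004]
wrist -0.02 239 [0.006 0.008 0.01 ]
wrist -0.01 300 [0.012 0.014 0.016]
wrist -0.0 331 [0.018 0.02  0.023]
wrist 0.01 389 [0.024 0.026 0.029]
wrist 0.02 443 [0.03  0.032 0.035]
wrist 0.03 533 [0.036 0.038 0.041]
wrist 0.04 642 [0.042 0.045 0.047]
wrist 0.05 748 [0.048 0.05  0.054]
wrist 0.06 1095 [0.052 0.057 0.06 ]
wrist 0.07 1017 [0.051 0.065 0.067]
wrist 0.08 1101 [0.056 0.061 0.067]
```

Call:
carry_out(steps=[[[0.0055,0,0.0055],0,1],[[0.0105,0,0.0115],0,1],[[0.013,0,0.0145],0,1],[[0.0155,0,0.018],0,1],[[0.0175,0,0.021],0,1],[[0.019,0,0.0245],0,1],[[0.021,0,0.028],0,1],[[0.0225,0,0.0315],0,1],[[0.024,0,0.035],0,1],[[0.024,0,0.035],0,1]])

```text
time: 10.48
tool_pos: [0.5292, -0.1734, 0.0213]
ee_rot: [-3.141, -0.002, -0.778]
wrist_force: [3.6, -3.8, 3.2]
width: 0.0236
finger_force: 30.0
```

```bash
python3 -c "
from lev import *
go([.497,-.142,.08],-45)
prof('wrist')"
```

```text
t 10.475 at [ 0.5292 -0.1734  0.0213] yaw -44.58 j6 1.93 w 0.0236 F [ 3.6 -3.8  3.2]
 shift [-0.0449  0.0002 -0.0588] roll 0.042
wrist -0.09 11 [0.012 0.012 0.013]
wrist -0.08 337 [0.012 0.013 0.014]
wrist -0.07 9 [-0.015 -0.014  0.004]
wrist -0.05 39 [0.012 0.015 0.016]
wrist -0.04 287 [0.016 0.017 0.018]
wrist -0.03 382 [0.016 0.017 0.018]
wrist -0.02 402 [0.018 0.019 0.02 ]
wrist -0.01 434 [0.018 0.019 0.021]
wrist -0.0 466 [0.019 0.02  0.021]
wrist 0.01 499 [0.02  0.021 0.022]
wrist 0.02 529 [0.021 0.022 0.023]
wrist 0.03 560 [0.022 0.023 0.024]
wrist 0.04 599 [0.022 0.024 0.025]
wrist 0.05 646 [0.023 0.024 0.026]
wrist 0.06 708 [0.024 0.025 0.026]
wrist 0.07 740 [0.025 0.027 0.028]
wrist 0.08 390 [0.019 0.028 0.029]
wrist 0.09 742 [0.027 0.029 0.03 ]
```

Nearly flat, with about 5 degrees of tilt left. I'll ease it down, release, and back off upwards.

Call:
carry_out(steps=[[[0.001,0,0.003],0,1],[[0.001,0,0.003],0,1],[[0.001,0,0.003],0,0],[[0.001,0,0.003],0,-0.3],[[0.001,0,0.003],0,-0.3],[[0.001,0,0],0,-0.5],[[0.001,0,-0.05],0,-1],[[-0.03,0,-0.1],0,-1],[[-0.06,0,-0.14],0,-1],[[-0.06,0,-0.14],0,-1]])

```text
time: 11.78
tool_pos: [0.4873, -0.1305, 0.1665]
ee_rot: [-3.138, -0.008, -0.777]
wrist_force: [-1.0, 0.1, 0.8]
width: 0.0938
finger_force: 0.0
```

```bash
cat > flat.py <<'E'
from h import *
def lever(cam,z=.034,box=(.40,.66,-.30,-.04),name=None):
    s=snap(cam); X=cloud(s); P=X.reshape(-1,3)
    k=(abs(P[:,2]-z)<.006)&(P[:,0]>box[0])&(P[:,0]<box[1])&(P[:,1]>box[2])&(P[:,1]<box[3])
    M=k.reshape(X.shape[:2]).astype(np.uint8)
    n,l,st,_=cv2.connectedComponentsWithStats(M); i=1+np.argmax(st[1:,4]); 
    Q=X[l==i]
    if name: save(name,s['image'],k=1)
    return s,Q
E
python3 -c "
from flat import *
go([.485,-.13,.1],-45)
for cam in ('wrist','top'):
    s,Q=lever(cam,name='flat_%s.png'%cam if cam=='wrist' else None)
    q=cv2.minAreaRect((Q[:,:2]*1000).astype(np.float32)); print(cam,len(Q),q,Q[:,2].min(),Q[:,2].max())
    u,sv,v=np.linalg.svd(Q-Q.mean(0)); 
" 2>&1 | tail -8
```

```text
t 11.775 at [ 0.4873 -0.1305  0.1665] yaw -44.49 j6 1.97 w 0.0938 F [-1.   0.1  0.8]
 shift [-0.0025  0.0015  0.0665] roll 0.051
wrist 5826 ((535.1026000976562, -175.43240356445312), (55.82152557373047, 181.30873107910156), 47.189414978027344) 0.02805027975745072 0.03799283797098371
top 113 ((472.9609069824219, -118.63199615478516), (51.053611755371094, 18.080232620239258), 45.625694274902344) 0.029456526699485414 0.03836619301254525
```

View pics/flat_wrist.png

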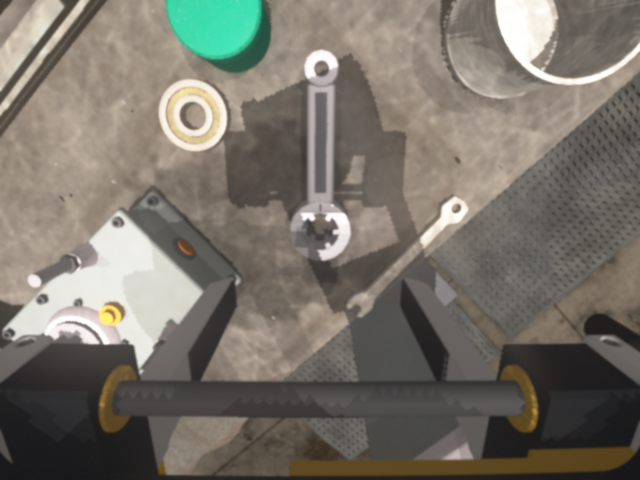

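The lever lies flat, hub at (321,230) and eye at (321,67). While turning the tool half a turn I'll look at the shaft from above before regripping.

```bash
python3 -c "
from h import *
s=snap('wrist'); im=s['image']
g=cv2.GaussianBlur(cv2.cvtColor(im,cv2.COLOR_RGB2GRAY),(3,3),0)
C=cv2.HoughCircles(g,cv2.HOUGH_GRADIENT,1.2,60,param1=120,param2=25,minRadius=12,maxRadius=36)
print(C[0].round(1))
h=ray(s,[321,230],.034)[0]; e=ray(s,[321,67.5],.0355)[0]
print(h,e,np.linalg.norm((e-h)[:2]),np.degrees(np.arctan2(*(e-h)[1::-1])))
print('cam',-s['R'].T@s['t'].reshape(3), s['R'][2])
go([.572,.08,.30],135)
"
```

```text
[[186.6 109.8  34. ]
 [319.8 229.8  28.4]
 [318.6  64.2  17. ]
 [231.   35.4  34. ]
 [ 66.6 352.2  35.3]
 [453.  211.8  16.6]
 [155.4 217.8  23.3]]
[ 0.48734725 -0.13550773  0.034     ] [ 0.58474728 -0.23092688  0.0355    ] 0.13635094248296564 -44.41140662172228
cam [ 0.54625051 -0.19025749  0.34115422] [-0.20265664  0.20151309 -0.95829158]
t 11.925 at [ 0.4854 -0.1307  0.1603] yaw -44.57 j6 1.97 w 0.0941 F [ 0.  1. -1.]
 shift [-0.0864 -0.2108 -0.1398] roll -17.957
```

Call:
carry_out(steps=[[[0,0,-0.04],-1,-1],[[0,0,-0.09],-2,-1],[[-0.01,-0.02,-0.14],-3,-1],[[-0.02,-0.04,-0.14],-4,-1],[[-0.03,-0.07,-0.14],-5,-1],[[-0.04,-0.1,-0.14],-6,-1],[[-0.05,-0.13,-0.14],-7,-1],[[-0.07,-0.17,-0.14],-8,-1],[[-0.086,-0.21,-0.14],-9,-1],[[-0.086,-0.21,-0.14],-10,-1]])

```text
time: 13.18
tool_pos: [0.5726, 0.0815, 0.2974]
ee_rot: [-3.136, 0.003, 0.977]
wrist_force: [-0.2, -1.2, 0.6]
width: 0.0941
finger_force: 0.0
```

Call:
carry_out(steps=[[[0,0,0],-1,-1],[[0,0,0],-2,-1],[[0,0,0],-3,-1],[[0,0,0],-4,-1],[[0,0,0],-5,-1],[[0,0,0],-6,-1],[[0,0,0],-7,-1],[[0,0,0],-8,-1],[[0,0,0],-8,-1],[[0,0,0],-8,-1]])

```text
time: 14.42
tool_pos: [0.572, 0.079, 0.2999]
ee_rot: [-3.14, -0.002, 2.361]
wrist_force: [-0.3, -0.3, -0.4]
width: 0.094
finger_force: 0.0
```

```bash
python3 -c "
from h import *
import pickle
go([.487,-.135,.1],135.5)
s=snap('wrist'); pickle.dump(s,open('w3.pkl','wb'))
uv=proj(s,[[.572,.0915,.084],[.518,.0265,.126],[.619,.021,.126]]); print(uv)
print('cam',-s['R'].T@s['t'].reshape(3))
u,v=uv[0].astype(int); im=s['image'].copy()
b=(max(0,u-150),max(0,v-120),u+150,v+120); print(b)
save('shaft.png',im,b,2.6)
"
```

```text
t 14.425 at [0.572  0.079  0.2999] yaw 135.27 j6 -0.75 w 0.094 F [-0.3 -0.3 -0.4]
 shift [-0.0906 -0.2115  0.2001] roll -0.023
[[325.57775433 205.49041306]
 [246.31181894 219.80365226]
 [310.60211725 286.13211735]]
cam [0.51367129 0.13728602 0.47950775]
(np.int64(175), np.int64(85), np.int64(475), np.int64(325))
```

View pics/shaft.png

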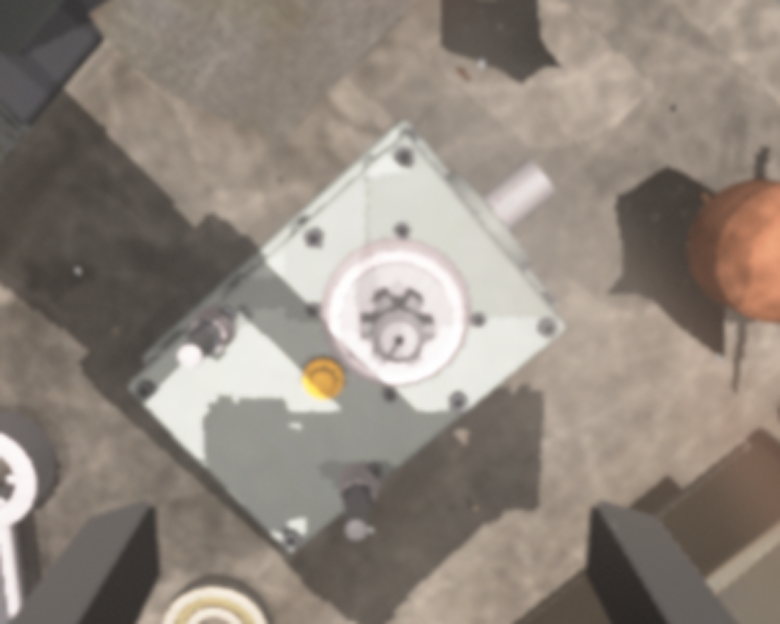

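The shaft (crop 398,320) is visible with its keys but coarse; I'll go closer for a depth-based key angle.

Call:
carry_out(steps=[[[-0.01,0,0.03],0,-1],[[-0.02,0,0.06],0,-1],[[-0.03,0,0.09],0,-1],[[-0.04,0,0.11],0,-1],[[-0.04,0,0.11],0,-1],[[-0.04,0,0.11],0,-1]])

```text
time: 15.22
tool_pos: [0.601, 0.0513, 0.1928]
ee_rot: [3.14, 0.001, 2.363]
wrist_force: [-0.1, 0.2, 0.0]
width: 0.0938
finger_force: 0.0
```

```bash
cat > key.py <<'E'
from h import *
import scipy.optimize as so, pickle
s=snap('wrist'); pickle.dump(s,open('w4.pkl','wb'))
X=cloud(s); P=X.reshape(-1,3); c0=np.array([.572,.0915])
r=np.hypot(*(P[:,:2]-c0).T)
print('cam',-s['R'].T@s['t'].reshape(3))
for lo,hi,rm,R in ((.080,.088,.032,None),(.117,.135,.02,None)):
    Q=P[(r<rm)&(P[:,2]>lo)&(P[:,2]<hi)]; print(lo,len(Q),Q.mean(0).round(4),np.median(Q[:,2]), [(Q[:,i].min()+Q[:,i].max())/2 for i in (0,1)])
uv=proj(s,[[.572,.0915,.09]])[0].astype(int); b=tuple(int(x) for x in (uv[0]-60,uv[1]-60,uv[0]+60,uv[1]+60)); print(b)
save('shaft2.png',s['image'],b,5)
# pins
for g in ([.518,.0265],[.619,.021]):
    k=(np.hypot(*(P[:,:2]-g).T)<.02)&(P[:,2]>.120)&(P[:,2]<.132); print('pin',k.sum(),[(P[k][:,i].min()+P[k][:,i].max())/2 for i in (0,1)])
E
python3 key.py
```

```text
cam [0.54161994 0.10938712 0.37223259]
0.08 1876 [0.5726 0.0924 0.084 ] 0.08414853324062238 [np.float64(0.5749703730816623), np.float64(0.0907004646636872)]
0.117 745 [0.5739 0.091  0.1245] 0.12514374638882156 [np.float64(0.57463523402478), np.float64(0.09056992318696416)]
(267, 122, 387, 242)
pin 172 [np.float64(0.5201141606169009), np.float64(0.02628698636854538)]
pin 139 [np.float64(0.621531123460273), np.float64(0.020203158090148856)]
```

View pics/shaft2.png

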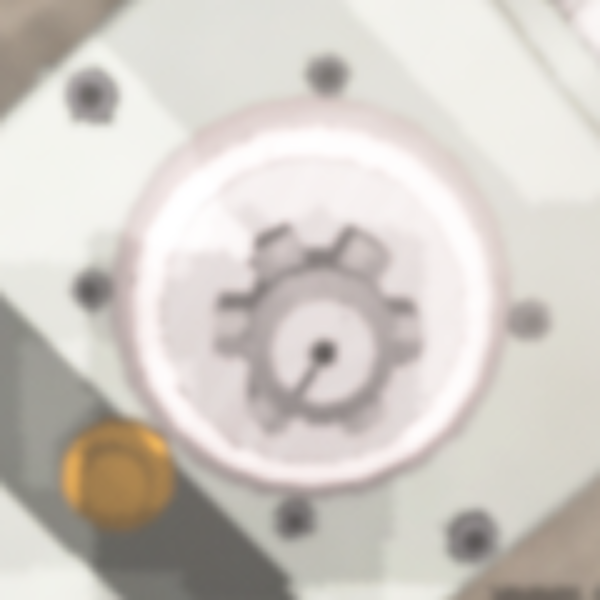

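The close view shows six keys around centre (322,350), with an index line towards the key at (275,408); opposing keys at (230,328) and (405,328). Converting to azimuth.

```bash
python3 - <<'E'
from h import *
import pickle
s=pickle.load(open('w4.pkl','rb'))
k=np.array([(280,248),(360,250),(230,328),(405,328),(275,408),(362,408)])/5+[267,122]-.4
W=ray(s,k,.1095)[:,:2]; print(W.mean(0))
c=W.mean(0); a=np.degrees(np.arctan2(W[:,1]-c[1],W[:,0]-c[0])); print(a.round(1),np.hypot(*(W-c).T).round(4))
# depth-based: key side points
X=cloud(s).reshape(-1,3); C=np.array([.5747,.0907]); d=X[:,:2]-C; r=np.hypot(*d.T)
m=(r>.0125)&(r<.0165)&(X[:,2]>.102)&(X[:,2]<.114); A=np.degrees(np.arctan2(d[m,1],d[m,0]))
z=np.exp(1j*np.radians(A*6)).mean(); print(m.sum(),'mod60',np.degrees(np.angle(z))/6,abs(z))
l=ray(s,np.array([(322,350),(292,400)])/5+[267,122]-.4,.126)[:,:2]; print('mark',np.degrees(np.arctan2(*(l[1]-l[0])[::-1])))
go([.487,-.135,.1],135.5)
E
```

```text
[0.57424745 0.09144367]
[ 161.4  108.2 -135.2   46.1  -73.1  -15.4] [0.0135 0.0133 0.0135 0.0131 0.0138 0.0139]
276 mod60 -16.03168343297533 0.6360759354103526
mark -75.0675605016639
t 15.275 at [0.6011 0.0514 0.1933] yaw 135.43 j6 -0.8 w 0.0941 F [0.1 0.1 0.3]
 shift [-0.0494 -0.2131  0.0929] roll -0.007
```

Call:
carry_out(steps=[[[-0.012,-0.053,0],0,-1],[[-0.025,-0.107,0],0,-1],[[-0.037,-0.16,0.03],0,-1],[[-0.05,-0.213,0.06],0,-1],[[-0.05,-0.213,0.09],0,-1],[[-0.05,-0.213,0.09],0,-1],[[-0.05,-0.213,0.09],0,-1]])

```text
time: 16.15
tool_pos: [0.488, -0.1356, 0.1037]
ee_rot: [3.14, 0.003, 2.365]
wrist_force: [-0.3, 0.2, 0.8]
width: 0.0943
finger_force: 0.0
```

```bash
python3 -c "
from flat import *
go([.4873,-.1355,.005],135.6)
s,Q=lever('wrist',z=.035)
print(len(Q),cv2.minAreaRect((Q[:,:2]*1000).astype(np.float32)))
# hub: points in top face near hub; rear extent
c=np.array([.4873,-.1355]); H=Q[np.hypot(*(Q[:,:2]-c).T)<.035]; hull=cv2.convexHull((H[:,:2]*1000).astype(np.float32)); print(len(H),cv2.minEnclosingCircle(hull))
"
```

```text
t 16.15 at [ 0.488  -0.1356  0.1037] yaw 135.48 j6 -1.18 w 0.0943 F [-0.3  0.2  0.8]
 shift [ 0.0008 -0.0006  0.0987] roll -0.012
5728 ((515.9345703125, -169.33184814453125), (56.26861572265625, 149.63998413085938), 36.84742736816406)
3245 ((489.7073974609375, -136.5600128173828), 32.87982177734375)
```

Call:
carry_out(steps=[[[0,0,0.03],0,-1],[[0,0,0.06],0,-1],[[0,0,0.085],0,-1],[[0,0,0.098],0,-1],[[0,0,0.098],0,-1],[[0,0,0.098],0,0],[[0,0,0.098],0,1],[[0,0,0.098],0,1],[[0,0,0.098],0,1],[[0,0,0.098],0,1]])

```text
time: 17.45
tool_pos: [0.4875, -0.1352, 0.0041]
ee_rot: [3.139, 0.001, 2.364]
wrist_force: [1.7, 2.3, 1.9]
width: 0.0582
finger_force: 30.0
```

Call:
carry_out(steps=[[[0,0,0],0,1],[[0,0,-0.01],0,1],[[0,0,-0.03],0,1],[[0,0,-0.06],0,1],[[0,0,-0.09],0,1],[[0,0,-0.12],0,1],[[0,0,-0.15],0,1],[[0,0,-0.17],0,1],[[0,0,-0.17],0,1],[[0,0,-0.17],0,1]])

```text
time: 18.7
tool_pos: [0.4854, -0.1356, 0.1717]
ee_rot: [-3.14, -0.003, 2.363]
wrist_force: [-0.4, 0.5, -4.4]
width: 0.0586
finger_force: 30.0
```

```bash
cat > held.py <<'E'
from h import *
import sys
# lever in hand: hub edges from side/top/wrist depth, expressed in tool frame
o=robot.get_obs(); R=Rn.from_euler('xyz',o['ee_rot']).as_matrix(); p=o['tool_pos']
for cam in ('top','side','wrist'):
    s=snap(cam); X=cloud(s).reshape(-1,3); T=(X-p)@R
    # arm points: behind tool (-x), tool z about -0.029 (top face)
    k=(T[:,0]<-.04)&(T[:,0]>-.17)&(abs(T[:,1])<.03)&(abs(T[:,2]+.029)<.02)
    Q=T[k]
    if len(Q)<10: print(cam,len(Q)); continue
    print(cam,len(Q),'x range',np.percentile(Q[:,0],[0.5,2,98]).round(4))
    for a in (-.06,-.08,-.1,-.12,-.14,-.15):
        m=Q[abs(Q[:,0]-a)<.008]
        if len(m)>4: print('  ',a,len(m),'y',((m[:,1].min()+m[:,1].max())/2).round(4),np.ptp(m[:,1]).round(4),'z',np.median(m[:,2]).round(4))
    k=(T[:,0]>.004)&(T[:,0]<.04)&(abs(T[:,1])<.02)&(abs(T[:,2]+.029)<.008)
    if k.sum()>5: print('   hub front',np.percentile(T[k][:,0],[98,100]).round(4),np.median(T[k][:,2]).round(4))
E
python3 held.py; python3 -c "
from h import *
go([.5747,.0907,.18],104.8)"
```

```text
top 101 x range [-0.1507 -0.15   -0.1284]
   -0.14 75 y -0.0007 0.0268 z -0.0311
   -0.15 50 y -0.0007 0.024 z -0.0309
   hub front [0.0306 0.0307] -0.0299
side 735 x range [-0.1512 -0.1503 -0.0428]
   -0.06 96 y -0.0006 0.0247 z -0.0292
   -0.08 97 y -0.0011 0.0252 z -0.0289
   -0.1 102 y -0.0007 0.0254 z -0.0288
   -0.12 99 y -0.0004 0.0255 z -0.029
   -0.14 127 y -0.0007 0.0295 z -0.0293
   -0.15 81 y -0.0009 0.0253 z -0.0288
   hub front [0.023  0.0263] -0.0284
wrist 1796 x range [-0.0918 -0.0909 -0.0611]
   -0.06 440 y 0.0003 0.0232 z -0.0299
   -0.08 940 y 0.0003 0.0237 z -0.0297
   -0.1 9 y 0.0003 0.0231 z -0.0274
   hub front [0.0294 0.03  ] -0.0297
t 18.85 at [ 0.4856 -0.1354  0.1717] yaw 135.42 j6 -1.18 w 0.0587 F [-1.1 -0.  -2.6]
 shift [ 0.0952  0.2236 -0.0084] roll 3.062
```

Call:
carry_out(steps=[[[0.015,0.037,-0.008],0.5,1],[[0.031,0.074,-0.008],1,1],[[0.047,0.112,-0.008],1.5,1],[[0.063,0.149,-0.008],2,1],[[0.078,0.186,-0.008],2.5,1],[[0.094,0.223,-0.008],3.06,1],[[0.094,0.223,-0.008],3.06,1],[[0.094,0.223,-0.008],3.06,1],[[0.094,0.223,-0.008],3.06,1]])

```text
time: 19.98
tool_pos: [0.5757, 0.0881, 0.1812]
ee_rot: [-3.141, 0.0, 1.829]
wrist_force: [0.5, 0.3, -4.6]
width: 0.0588
finger_force: 30.0
```

```bash
python3 held.py; python3 -c "
from h import *
go([.575,.0895,.14],104.8)"
```

```text
top 683 x range [-0.1503 -0.1483 -0.0424]
   -0.06 98 y -0.0013 0.0235 z -0.0302
   -0.08 101 y -0.0014 0.0238 z -0.0296
   -0.1 99 y -0.0011 0.0242 z -0.0296
   -0.12 96 y -0.0011 0.0231 z -0.0297
   -0.14 94 y -0.0011 0.0287 z -0.0304
   -0.15 52 y -0.0018 0.0236 z -0.0309
side 455 x range [-0.1521 -0.1512 -0.0437]
   -0.06 58 y -0.0017 0.0246 z -0.0297
   -0.08 57 y -0.0015 0.0227 z -0.0297
   -0.1 58 y -0.0021 0.0215 z -0.0294
   -0.12 58 y -0.0021 0.0221 z -0.0299
   -0.14 85 y -0.002 0.0279 z -0.0293
   -0.15 77 y -0.002 0.0278 z -0.0268
   hub front [0.0295 0.032 ] -0.0294
wrist 1796 x range [-0.092  -0.0908 -0.061 ]
   -0.06 454 y 0.0008 0.0232 z -0.0304
   -0.08 921 y 0.0008 0.0237 z -0.0303
   -0.1 11 y 0.0008 0.0231 z -0.029
   hub front [0.0297 0.0302] -0.0301
t 20.125 at [0.576  0.0883 0.1816] yaw 104.76 j6 -0.2 w 0.0585 F [ 0.1  0.1 -3.8]
 shift [ 0.0014 -0.0006  0.0416] roll -0.004
```

Call:
carry_out(steps=[[[0.001,-0.0017,0.02],0,1],[[0.001,-0.0017,0.04],0,1],[[0.001,-0.0017,0.045],0,1],[[0.001,-0.0017,0.05],0,1],[[0.001,-0.0017,0.053],0,1],[[0.001,-0.0017,0.056],0,1],[[0.001,-0.0017,0.056],0,1]])

```text
time: 21.0
tool_pos: [0.5742, 0.0898, 0.1256]
ee_rot: [3.141, -0.0, 1.83]
wrist_force: [0.5, -0.7, -3.9]
width: 0.0583
finger_force: 30.0
```

```bash
python3 -c "
from h import *
go([.5741,.0888,.116],104.8); print(robot.get_obs()['wrist_torque'])"
```

```text
t 21.0 at [0.5742 0.0898 0.1256] yaw 104.83 j6 -0.2 w 0.0583 F [ 0.5 -0.7 -3.9]
 shift [-0.0009 -0.0003  0.0096] roll 0.003
[-0.05473609  0.02748073  0.03815764]
```

No contact force with the nose inside the bore. I'll continue down slowly to the key points.

Call:
carry_out(steps=[[[0,0,0.003],0,1],[[0,0,0.006],0,1],[[0,0,0.009],0,1],[[0,0,0.011],0,1],[[0,0,0.011],0,1]])

```text
time: 21.62
tool_pos: [0.574, 0.0898, 0.1142]
ee_rot: [-3.141, -0.0, 1.83]
wrist_force: [0.1, 0.7, -3.5]
width: 0.0585
finger_force: 30.0
```

Call:
carry_out(steps=[[[0,0,0.002],0,1],[[0,0,0.004],0,1],[[0,0,0.005],0,1],[[0,0,0.005],0,1]])

```text
time: 22.12
tool_pos: [0.5741, 0.0897, 0.1093]
ee_rot: [-3.141, -0.0, 1.83]
wrist_force: [0.2, -0.2, -3.5]
width: 0.0584
finger_force: 30.0
```

Keys are engaging freely. I'll push down to the collar.

Call:
carry_out(steps=[[[0,0,0.003],0,1],[[0,0,0.006],0,1],[[0,0,0.009],0,1],[[0,0,0.012],0,1],[[0,0,0.015],0,1],[[0,0,0.018],0,1],[[0,0,0.018],0,1]])

```text
time: 23.0
tool_pos: [0.574, 0.0897, 0.0911]
ee_rot: [-3.141, -0.0, 1.83]
wrist_force: [-0.2, 0.5, -4.4]
width: 0.0587
finger_force: 30.0
```

Call:
carry_out(steps=[[[0,0,0.001],0,1],[[0,0,0.002],0,1],[[0,0,0.003],0,1],[[0,0,0.004],0,1],[[0,0,0.004],0,1]])

```text
time: 23.62
tool_pos: [0.5742, 0.0898, 0.0882]
ee_rot: [3.141, 0.0, 1.83]
wrist_force: [-2.2, -0.2, -0.7]
width: 0.0583
finger_force: 30.0
```

Call:
carry_out(steps=[[[0,0,0.001],0,1],[[0,0,0.001],0,-0.5],[[0,0,0.001],0,-0.5],[[0,0,0.001],0,-0.5],[[0,0,0],0,0],[[0,0,0],0,1],[[0,0,0],0,1],[[0,0,0],0,1]])

```text
time: 24.62
tool_pos: [0.5743, 0.0897, 0.0875]
ee_rot: [3.141, -0.0, 1.83]
wrist_force: [0.0, 0.2, 0.8]
width: 0.0585
finger_force: 30.0
```

Call:
carry_out(steps=[[[0,0,0],0,1],[[0,0,0],0.5,1],[[0,0,0],1,1],[[0,0,0],1.5,1],[[0,0,0],2,1],[[0,0,0],2.5,1],[[0,0,0],3,1],[[0,0,0],3.4,1],[[0,0,0],3.7,1],[[0,0,0],3.7,1]])

```text
time: 25.88
tool_pos: [0.5734, 0.0896, 0.0875]
ee_rot: [-3.14, 0.001, 1.185]
wrist_force: [-2.8, -0.9, 3.0]
width: 0.0584
finger_force: 30.0
```

```bash
python3 held.py; python3 -c "
from h import *
go([.5741,.0898,.088],61.4); print(robot.get_obs()['wrist_torque'])"
```

```text
top 581 x range [-0.1514 -0.1493 -0.042 ]
   -0.06 81 y -0.0007 0.0238 z -0.0306
   -0.08 96 y -0.009 0.0406 z -0.031
   -0.1 84 y -0.0007 0.0247 z -0.0304
   -0.12 83 y -0.0006 0.0239 z -0.0301
   -0.14 76 y -0.0012 0.0276 z -0.0309
   -0.15 49 y -0.0014 0.0259 z -0.0306
side 432 x range [-0.1537 -0.152  -0.0431]
   -0.06 44 y -0.0009 0.0235 z -0.0307
   -0.08 86 y -0.0096 0.0407 z -0.0304
   -0.1 53 y -0.0004 0.0233 z -0.0307
   -0.12 51 y -0.0009 0.0234 z -0.0307
   -0.14 65 y -0.0012 0.0276 z -0.0309
   -0.15 78 y 0.0005 0.0242 z -0.0275
   hub front [0.0287 0.0303] -0.0301
wrist 2550 x range [-0.0902 -0.0889 -0.0601]
   -0.06 549 y 0.0011 0.0231 z -0.0307
   -0.08 1667 y -0.0086 0.0428 z -0.0306
   hub front [0.0302 0.0307] -0.0303
t 26.025 at [0.5735 0.0896 0.0875] yaw 67.86 j6 0.44 w 0.0584 F [-4.7 -0.8  2.5]
 shift [ 0.0004  0.0005 -0.0005] roll 0.646
[-0.30442578  0.75022672 -0.01086603]
```

Hub top is at 0.118 m, so it is seated. I'll swing the rest of the way to the pin.

Call:
carry_out(steps=[[[0,0,0],0.3,1],[[0,0,0],0.5,1],[[0,0,0],0.65,1],[[0,0,0],0.75,1],[[0,0,0],0.75,1]])

```text
time: 26.65
tool_pos: [0.5733, 0.0896, 0.0875]
ee_rot: [-3.14, 0.001, 1.056]
wrist_force: [-4.6, -0.8, 2.6]
width: 0.0585
finger_force: 30.0
```

```bash
python3 held.py | grep -A6 side; python3 -c "
from h import *
go([.5741,.0898,.088],61.4); print(robot.get_obs()['wrist_torque'])"
```

```text
side 442 x range [-0.1534 -0.152  -0.0445]
   -0.06 48 y -0.0005 0.0244 z -0.0305
   -0.08 81 y -0.0049 0.0332 z -0.0307
   -0.1 53 y 0.0007 0.0229 z -0.0306
   -0.12 47 y 0.0005 0.0231 z -0.0303
   -0.14 76 y 0.0008 0.0279 z -0.0307
   -0.15 77 y 0.0007 0.0256 z -0.0276
t 26.8 at [0.5734 0.0896 0.0875] yaw 60.49 j6 0.57 w 0.0591 F [-4.9 -2.8  4. ]
 shift [ 0.0005  0.0006 -0.0005] roll -0.091
[-0.31169657  1.04158619  0.84552707]
```

Torque has built up against the pin (0.85 N m). I'll release, withdraw upward and check.

Call:
carry_out(steps=[[[0,0,0],0.75,0],[[0,0,0],0.75,-0.8],[[0,0,0],0.75,-0.8],[[0,0,0],0.75,-0.8],[[0,0,-0.03],0.75,-0.8],[[0,0,-0.07],0.75,-0.8],[[0,0,-0.12],0.75,-0.8],[[0,0,-0.16],0.75,-0.8],[[0,0,-0.16],0.75,-0.8],[[0,0,-0.16],0.75,-0.8]])

```text
time: 28.05
tool_pos: [0.5739, 0.0897, 0.2462]
ee_rot: [-3.14, 0.001, 0.922]
wrist_force: [0.6, -0.2, -0.1]
width: 0.0849
finger_force: 0.0
```

```bash
python3 - <<'E'
from h import *
go([.5741,.0898,.24],61.4)
C=np.array([.5738,.0903])
a=np.radians(-93.4); ex=np.array([np.cos(a),np.sin(a)]); ey=np.array([-ex[1],ex[0]])
for cam in ('wrist','top','side'):
    s=snap(cam); X=cloud(s).reshape(-1,3); d=X[:,:2]-C
    g=np.c_[d@ex,d@ey]; k=(abs(X[:,2]-.118)<.005)&(g[:,0]>.03)&(g[:,0]<.16)&(abs(g[:,1])<.09)&(np.hypot(*g.T)>.1)
    Q=g[k]; 
    if len(Q)<10: print(cam,len(Q)); continue
    print(cam,len(Q),'z',np.median(X[k][:,2]).round(4),'ang',np.degrees(np.median(np.arctan2(Q[:,1],Q[:,0]))).round(2),'rmax',np.hypot(*Q.T).max().round(4))
    if cam=='wrist': save('final.png',s['image'])
E
```

```text
t 28.05 at [0.5739 0.0897 0.2462] yaw 52.84 j6 0.71 w 0.0849 F [ 0.6 -0.2 -0.1]
 shift [0.0002 0.0001 0.0062] roll -0.856
wrist 987 z 0.1186 ang -24.95 rmax 0.1534
top 245 z 0.1186 ang -25.72 rmax 0.1529
side 183 z 0.1184 ang -25.24 rmax 0.1543
```

View pics/final.png

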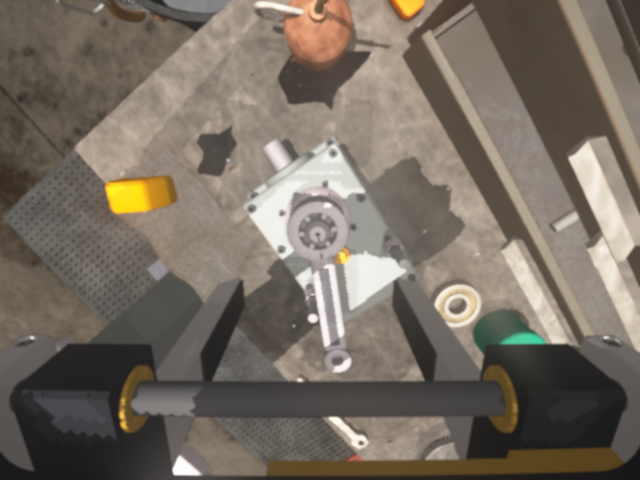

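The view shows the lever seated on the shaft (318,230), with its arm (eye at 337,358) against the clockwise pin (312,318). That is about -25.2 degrees, and the hub top is at 0.118 m. I'll hand it in.

```bash
python3 -c "
from bench import robot
print(robot.close_job())"
```

```text
the job is handed in; nothing more can be done
None
```

I fitted the lever fully down on the shaft, swung it clockwise to the far stop pin, let go, and handed the job in at about 28 s; the hand-in gave no verdict, but the last check read 25° at the arm and a hub top about 118 mm up, as a seated lever should.

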